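# Seat the tube block on the mixer's pin and press to mix

## Task

Lift the tube block by its grip bar and, keeping it square with the mixer's deck, slide it over the deck's locating pin until it drops on and sits flat. Then press the block down so that the sprung deck goes right down, and finish while still holding it pressed down with the gripper's fingers. Leave the little bottle and the stack of dishes near them undisturbed.

Things in the scene. Friction and masses are not known exactly. Their poses are not given: they have to be found in the camera images.
- block: Tube block, loose on the table, 0.2 to 0.4 kg: grey slab 70 mm (its x) by 110 mm (its y) by 40 mm high, with an upright aluminium grip bar in the middle and tube caps standing up to 8 mm above the slab at both y ends. Origin: centre of the underside, which is the mouth of its bore (see bore); z up.
- bore (a point): Mouth of the block's bore, at the centre of its underside, out of sight: round, 13 mm in diameter, blind, 18 mm deep, with a 1.5 mm chamfer. It fits over the mixer's pin, block either way round. Same point as the block's origin.
- grip (a point): Top centre of the block's grip bar, 95 mm above the block's underside. The bar is 40 mm along the block's x, 16 mm thick along its y, and rises 55 mm above the slab.
- mixer: Mixer, fixed to the table: white chassis 170 mm (x) by 200 mm (y), 60 mm high, with a flat dark sprung deck above it, 120 mm (x) by 160 mm (y). Origin: centre of its underside; z up.
- deck_mid (a point): Centre of the deck's top face, 85 mm above the table when up; moves down with the deck. y along the deck's long side. The locating pin stands on the line x = 0 of this frame, in a grey slot 50 mm long, anywhere from y = -14 to +14 mm: its place differs every time and is not reported, so see it from above or feel for it. Seated, the block's long side lies along y.
- deck (a joint): How far the deck is pressed down, in m: 0 up, 0.010 right down on its stop. About 6 N starts it, 13 N brings it right down (less the weight resting on it); it springs back. The steel pin is 9 mm thick, 14 mm high, its top 5 mm tapering to a 3 mm tip. Off the pin the block rides on the tip, 14 mm above the deck; pressing there lowers the deck, which springs up when the bore finds the pin.
- vial: Small bottle, 34 mm wide and 65 mm high, standing near the tube block; leave it alone. Origin: centre of its underside.
- dishes: Stack of three small round dishes, 57 mm wide and 42 mm high, near the middle of the table; leave it alone. Origin: centre of its underside.
Mind the look-alikes: they are no part of the job. What is shaped like the block but red is not meant.

How it is judged (in metres and radians):
On the way, in this order (a step that is already met when the one before it is completed fails the run):
1. the tube block is lifted off the table (height (world z) of block above 0.03 m), for 0.1 s.
2. the tube block sits flat on the deck, on the pin and square (z of block in the frame of deck_mid between -0.004 and 0.0025 m and x of block in the frame of deck_mid between -0.008 and 0.008 m and y of block in the frame of deck_mid between -0.022 and 0.022 m and angle between block's own z axis and vertical below 0.06 rad and angle between the x axis of block and the x axis of deck_mid, either way round below 0.22 rad), for 0.1 s.
At the end, for the whole second after the job is handed in: Block on the pin, flat on the deck (within 2.5 mm, tilt under 0.06 rad, within 8 mm across and 22 mm along the slot of the centre, square within 0.22 rad), deck more than 7.5 of its 10 mm down, fingers bearing on the block with over 3 N, block still (all of step 2 and value of joint deck above 0.0075 m and contact force between the fingers and block above 3 N and linear speed of block below 0.01 m/s); the arm keeps its last pose, push and grip.
It fails at once if the block is tipped over (angle between block's own z axis and vertical above 0.6 rad).
It fails at once if the bottle or the stack of dishes is moved more than 25 mm (distance of any of vial, dishes from where it was at the start of the episode above 0.025 m).
It also fails if it takes over 58 s, if anything falls off the work surface, if the arm or the gripper's body presses on something with over 40 N, if the wrist force passes 120 N, or if a joint passes its speed limit or range.

## Robot

A 7-joint arm with a two-finger parallel gripper is mounted at the origin on the work surface. World frame = base frame: x ahead of the robot, y to its left, z up, the work surface at z = 0. Lengths are in m, angles in degrees, forces in N, time in s.
With the tool pointing down it reaches from about 0.425 to 0.875 m from the base axis. Payload 4.7 kg.
Tool frame: the origin (TCP) lies midway between the tips of the shut fingers; the grasp point (between the pads) lies 19 mm behind it (env.grip_point_offset is the distance from the TCP to the grasp point, in m); z points along the fingers, y is the line along which they close (so a half turn about z gives the same grasp; the last joint's range is limited). The gripper opens to 87 mm and grips with 3 to 60 N. Pads are 19 mm wide; open, the fingers measure 117 mm over their backs; the gripper's body (75 mm by 190 mm) begins 51 mm behind the grasp point.
Start: joints at [-65.77, 18.392, -4.016, 83.108, 1.295, 78.541, -3.26], TCP at [0.258, 0.596, 0.223] pointing down, gripper open.
Joint ranges: [-163.93, 163.93], [-17.29, 119.83], [-79.2, 71.16], [3.27, 140.29], [-89.18, 269.18], [5.43, 117.66], [-154.24, 154.24]. Speed limits (degrees/s): [147.25, 147.25, 180, 180, 180, 180, 180].

## Interface

Orientations are given as [roll, pitch, yaw] about the fixed x, y, z axes, in that order (R = Rz(yaw) Ry(pitch) Rx(roll)).
In Python, from cell import env gives the robot as it stands.
- The arm moves only by the shell command python3 -m jog 'ROWS' [FORCE]. ROWS is JSON, a list of rows, each a list of 7 numbers: the shift along the tool's x, y, z in m, then the turn, a rotation vector about the tool's x, y, z in rad, then the finger opening in m, from 0 to 0.087. A call has 1 to 12 rows; each row shifts and turns the commanded pose from where the row before left it, along the tool's axes as they then stand; what a row does not reach is not made up. A row lasts 1/12 s, in which the tool goes at most 41.7 mm and 7.16 degrees, less where a joint would pass 70% of its speed; a pose out of reach is approached as far as the arm can. A call is refused whole if a number of a shift passes 0.0417 or a number of a turn 0.125, either way. A call with a gripper value outside its range is refused whole. The fingers move at their own pace and stop on an object; FORCE is the grip in N (left out, the last holds). Time passes only in rows, so rows that do not move let the fingers close. It gives the time, the measured TCP pose, the force, the opening and the grip force at its end, in the units of the state.
- env.get_obs(): the state, without advancing time (a new reading comes with each control period).
- env.read_camera(name): name is "scene" or "top" or "wrist"; returns the picture (400x640x3 uint8, blue, green, red); there is no depth.
- env.get_calibration(name): a dict with "fov_y" (degrees; the focal length in pixels is half the picture's height over the tangent of half this angle, whatever the lens; pixels are square), "cx", "cy" (the principal point, pixels), "k1" (the pictures are not rectified: a ray, as slopes to the right and down, at radius r is drawn at 1 + k1 r^2 times it, then the intrinsics apply), "pose" (4x4, takes a point from camera to world coordinates). Camera axes: x right, y up, looking along -z (the intrinsics and any distortion apply to the point x, -y, -z); pixel columns grow to the right and rows downward; lengths in m; the calibration is good to about 2 mm. A picture is of the moment at which its call begins: read the wrist's pose just before it. get_calibration takes no time and is no camera call; for the wrist camera it gives the pose at the moment of the call.
- env.sign_off(): hands the job in; it is judged then, once.
The state is a dict: "time_s": time; "qpos": joint angles; "joint_velocities": joint speeds; "effort": joint torques, N m; "tool_pos": TCP position; "tool_rot": TCP orientation; "force": force on the tool from outside, world axes, zero at the start; "wrist_torque": the same for the moment, N m; "grip_width": finger opening in m; "grasp_force": force on a finger pad.
Only numpy, scipy, OpenCV 4.12 (cv2) and the standard library are available. Lean on these libraries where they do the work, as an engineer would, in place of code of your own. Each camera call takes 0.05 s, during which the arm holds its last target. There are 200 camera calls.

## Working session

There is one attempt and no reset: what is moved stays moved. The work goes in short steps, Python scripts to look and compute and a shell command to move; the robot and the scene stay as the last step left them, time stands still between calls to the robot, and variables do not carry over. Pictures are saved under pics/ and viewed, at most 10 in all, crops included, and the job is handed in when it is done.

```bash
ls; mkdir -p pics
python3 - <<'E'
from cell import env
import cv2,numpy as np
o=env.get_obs();print(o['time_s'],o['tool_pos'],o['tool_rot'],o['grip_width'],o['force'])
for n in ('top','scene'):
    c=env.get_calibration(n);print(n,c)
    cv2.imwrite(f'pics/{n}0.png',env.read_camera(n))
E
```

```text
pics
0.0 [0.25823268 0.59589843 0.22147399] [-1.79891495e+02  6.79723088e-03  1.56578763e+02] 0.08702709878536401 [-0.94280024  0.38754316 -0.4453343 ]
top {'fov_y': 47.081657571176684, 'cx': 321.1202995541113, 'cy': 200.0864907082112, 'k1': -0.0879082680203885, 'pose': array([[ 0.01419447,  0.99527353, -0.09606829,  0.48445034],
       [-0.9998843 ,  0.01465402,  0.00407972,  0.01154543],
       [ 0.00546822,  0.09599927,  0.99536638,  1.0246508 ],
       [ 0.        ,  0.        ,  0.        ,  1.        ]])}
scene {'fov_y': 47.38706468959948, 'cx': 314.8908532381411, 'cy': 205.98770262955017, 'k1': -0.0698821053206479, 'pose': array([[ 0.48779892, -0.65876992,  0.5727778 ,  1.09671869],
       [ 0.8728995 ,  0.37555618, -0.31145468, -0.25776411],
       [-0.00993327,  0.65190471,  0.75823583,  0.77077392],
       [ 0.        ,  0.        ,  0.        ,  1.        ]])}
```

View pics/top0.png

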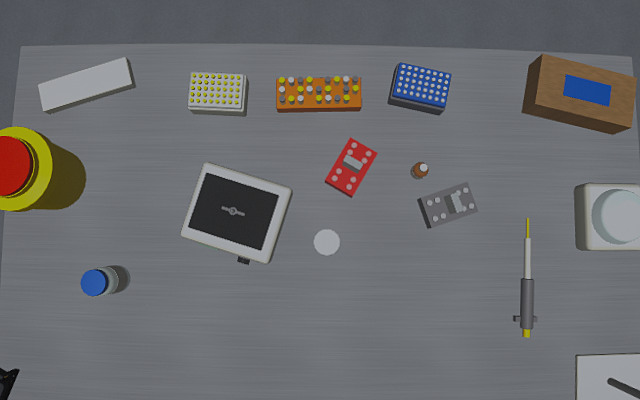

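View pics/scene0.png

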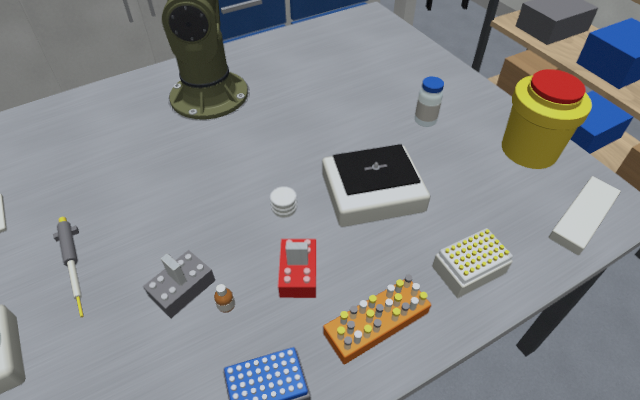

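The top view shows the block (448,205), bottle (420,170), dishes (327,242), and the mixer with its deck at (235,210) and pin near (232,211). The red look-alike is at (351,167). Next I'll measure each of these.

```bash
cat > h.py <<'E'
import cv2,numpy as np
from cell import env
def rays(n,uv,c=None):
    c=c or env.get_calibration(n); f=200/np.tan(np.radians(c['fov_y']/2))
    K=np.array([[f,0,c['cx']],[0,f,c['cy']],[0,0,1.]])
    p=cv2.undistortPoints(np.float64(uv).reshape(-1,1,2),K,np.array([c['k1'],0,0,0.])).reshape(-1,2)
    T=c['pose']; d=np.c_[p[:,0],-p[:,1],-np.ones(len(p))]@T[:3,:3].T
    return T[:3,3],d
def plane(n,uv,z,c=None):
    o,d=rays(n,uv,c); return (o+d*((z-o[2])/d[:,2])[:,None])[:,:2]
def rect(pts):
    (c,s,a)=cv2.minAreaRect(np.float32(pts*1000)); 
    if s[0]<s[1]: s=s[::-1]; a+=90
    return np.round(c,1),np.round(s,1),round((a+90)%180-90,1)   # long-axis yaw deg
def big(m):
    cs,_=cv2.findContours(m.astype(np.uint8),cv2.RETR_EXTERNAL,cv2.CHAIN_APPROX_NONE)
    return max(cs,key=cv2.contourArea).reshape(-1,2)
def win(m,x0,x1,y0,y1):
    r=np.zeros_like(m);r[y0:y1,x0:x1]=m[y0:y1,x0:x1];return r
E
python3 - <<'E'
from h import *
im=cv2.imread('pics/top0.png');g=im.max(2)
k=big(win(g<75,190,285,165,260));print('deck px',cv2.minAreaRect(k)); print('deck',rect(plane('top',k,.085)))
a=cv2.resize(im[165:265,180:300],None,fx=5,fy=5,interpolation=cv2.INTER_CUBIC)
b=cv2.resize(im[155:235,405:485],None,fx=6.25,fy=6.25,interpolation=cv2.INTER_CUBIC)[:,:]
cv2.imwrite('pics/a.png',np.vstack([cv2.resize(np.hstack([a,np.zeros((500,0,3),np.uint8),b]),(800,364))]))
E
```

```text
deck px ((233.05807495117188, 210.81858825683594), (76.42250061035156, 57.7549934387207), 17.744672775268555)
deck (array([550.6, 188.8]), array([158.3, 118.4]), 73.3)
```

View pics/a.png

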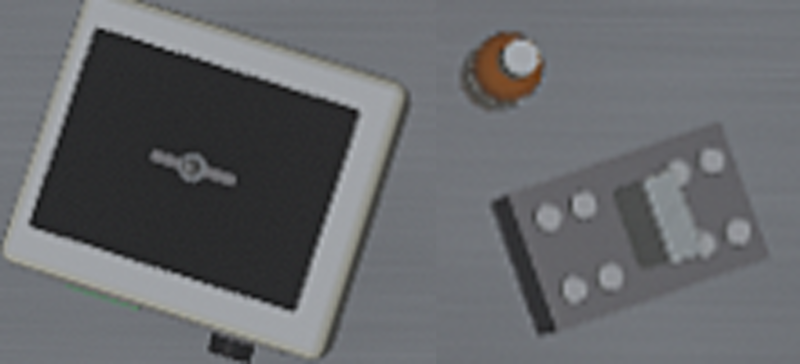

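The crop shows the pin's collar at about full-image (233,211), close to the slot's centre. The slab's top corners and the bar's top (457,203) are both clear, so I'll compute the poses.

Run:
```python
from h import *
P=lambda q:np.array([[405+(x-436.4)/4.545-.4,155+y/4.545-.4] for x,y in q])
s=plane('top',P([(510,197),(721,124),(769,257),(553,333)]),.04)
print('slab',s*1000,rect(s))
b=plane('top',P([(645,182),(664,172),(697,252),(675,262)]),.095)
print('bar',b*1000,b.mean(0))
im=cv2.imread('pics/top0.png').astype(int)
m=win((im[...,0]-im[...,2]>3)&(im.max(2)>120),440,480,185,225)
k=big(m);print('bar mask',cv2.minAreaRect(k),rect(plane('top',k,.095)))
# pin
M=lambda x,y:[180+x/3.636-.4,165+y/3.636-.4]
for n,z in (('base',.085),('mid',.09),('tip',.099)):
    print(n,plane('top',[M(193,167)],z)*1000)
print('slot',plane('top',[M(153,156),M(236,180)],.085)*1000)
print('vial',plane('top',P([(520,57)]),.065),'dishes',plane('top',[[327,242]],.042))
```

```text
slab [[ 587.32913141 -208.44313345]
 [ 624.18447834 -311.43575006]
 [ 560.32254695 -333.8086549 ]
 [ 522.76506093 -228.6828953 ]] (array([ 573.5, -270.1]), array([112.1,  67.7]), -70.3)
bar [[ 589.32230245 -257.89615329]
 [ 594.00979313 -266.69622687]
 [ 557.90942222 -281.34464861]
 [ 553.25286124 -271.17935459]] [ 0.57362359 -0.2692791 ]
bar mask ((458.198486328125, 201.3123321533203), (22.132535934448242, 10.261953353881836), 70.55996704101562) (array([ 575.9, -273.8]), array([45.4, 21.6]), 19.0)
base [[550.88950997 189.25031228]]
mid [[550.53597881 188.30472226]]
tip [[549.89962272 186.60266022]]
slot [[556.78139333 212.2384643 ]
 [543.90499171 164.60767118]]
vial [[ 0.65067954 -0.20812768]] dishes [[ 0.48965052 -0.00630012]]
```

```bash
python3 -m jog '[[-0.032,-0.023,-0.005,0,0,0,0.087],[-0.032,-0.023,-0.005,0,0,0,0.087],[-0.032,-0.023,-0.005,0,0,0,0.087],[-0.032,-0.023,-0.005,0,0,0,0.087],[-0.032,-0.023,-0.005,0,0,0,0.087],[-0.032,-0.023,-0.005,0,0,0,0.087],[-0.032,-0.023,-0.005,0,0,0,0.087],[-0.032,-0.023,-0.005,0,0,0,0.087],[-0.032,-0.023,-0.005,0,0,0,0.087],[-0.032,-0.023,-0.005,0,0,0,0.087],[-0.032,-0.023,-0.005,0,0,0,0.087],[0,0,0,0,0,0,0.087]]' && python3 -m jog '[[0,0,0,0,0,0,0.087],[0,0,0,0,0,0,0.087]]'
cat >> h.py <<'E'
def delta(x,y,z,ylong=None):
    o=env.get_obs();p=np.array(o['tool_pos']);from scipy.spatial.transform import Rotation as Ro
    R=Ro.from_euler('xyz',o['tool_rot'],degrees=True)
    t=R.inv().apply(np.array([x,y,z])-p);print('t',round(o['time_s'],2),'pos',p.round(4),'rot',np.round(o['tool_rot'],2),'F',np.round(o['force'],1),'q7',np.round(o['qpos'][6],1))
    yt=R.apply([0,1,0]);a=np.degrees(np.arctan2(yt[1],yt[0]))
    print('tool shift',t.round(4),'norm',np.linalg.norm(t).round(3),'ydir',a.round(2),end=' ')
    if ylong is not None:
        d=(ylong-a+90)%180-90; print('world turn',d.round(2),'tool z turn rad',np.radians(-d).round(4))
        tilt=R.apply([0,0,1]);print('tooltip z',tilt.round(4))
E
python3 - <<'E'
from h import *
delta(.5735,-.2697,.25,109.7)
c=env.get_calibration('wrist');im=env.read_camera('wrist');cv2.imwrite('pics/w1.png',im)
np.save('w1c.npy',c,allow_pickle=True);print(c)
E
```

```text
time_s: 1.1
tool_pos: [0.4858, 0.2148, 0.2787]
tool_rot: [-179.9, 0.3, 155.8]
force: [1.1, -1.1, -0.0]
grip_width: 0.0873
grasp_force: 0.0
time_s: 1.27
tool_pos: [0.4803, 0.2249, 0.2772]
tool_rot: [180.0, -0.1, 156.6]
force: [-0.3, 0.9, 0.2]
grip_width: 0.0869
grasp_force: 0.0
t 1.27 pos [0.4803 0.2249 0.2772] rot [ 1.8000e+02 -6.0000e-02  1.5658e+02] F [-0.3  0.9  0.2] q7 39.2
tool shift [-0.2821 -0.4168  0.0268] norm 0.504 ydir 66.58 world turn 43.12 tool z turn rad -0.7525
tooltip z [-1.e-03  5.e-04 -1.e+00]
{'fov_y': 69.9674479615101, 'cx': 317.9090346924467, 'cy': 201.6016285542995, 'k1': -0.038867155303966484, 'pose': array([[ 3.97823805e-01, -8.77057175e-01, -2.69271112e-01,
         4.05651981e-01],
       [ 9.17461805e-01,  3.80228010e-01,  1.17006395e-01,
         2.57752455e-01],
       [-2.36879090e-04, -2.93593890e-01,  9.55930213e-01,
         4.39721381e-01],
       [ 0.00000000e+00,  0.00000000e+00,  0.00000000e+00,
         1.00000000e+00]])}
```

View pics/w1.png

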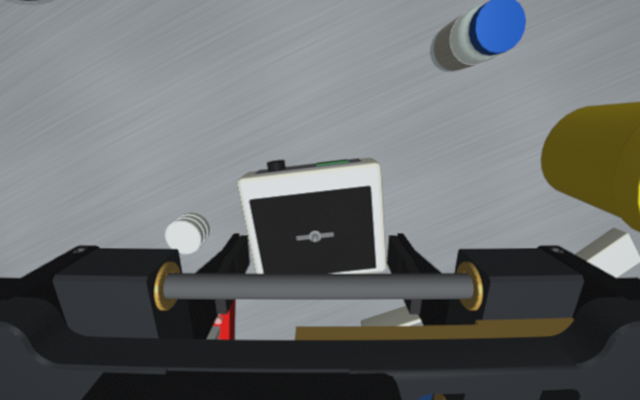

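The wrist view shows the deck clearly, with its slot and pin at about (315,237). I'll refine the pin position from it.

Run:
```python
from h import *
c=np.load('w1c.npy',allow_pickle=True).item();im=cv2.imread('pics/w1.png');g=im.max(2)
m=win(g>80,285,345,220,252);k=big(m);print('slot mask',k.min(0),k.max(0),rect(plane('w',k,.085,c)))
d=big(win(g<75,245,385,180,262));bb=d.min(0),d.max(0);print(bb)
a=cv2.resize(im[215:257,280:350],None,fx=11,fy=11,interpolation=cv2.INTER_CUBIC);cv2.imwrite('pics/w1c.png',a)
```

```text
slot mask [296 230] [333 241] (array([547.6, 191. ]), array([50. , 16.1]), 66.6)
(array([250, 187], dtype=int32), array([374, 261], dtype=int32))
```

View pics/w1c.png

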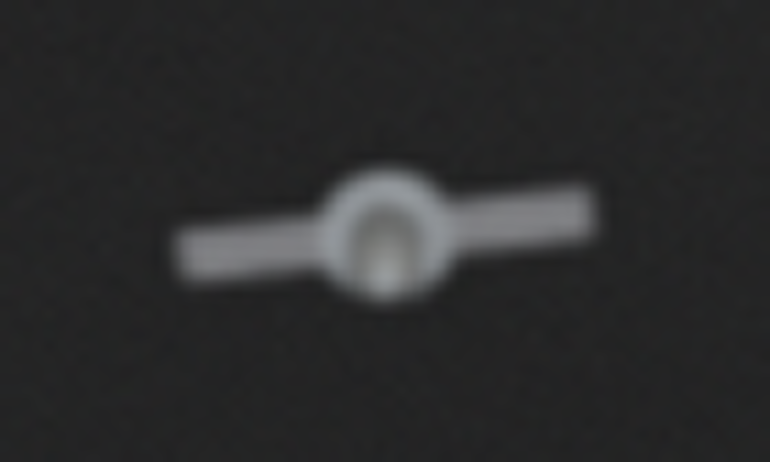

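```bash
python3 - <<'E'
from h import *
c=np.load('w1c.npy',allow_pickle=True).item()
P=lambda x,y:[280+x/11-.45,215+y/11-.45]
q=plane('w',[P(386,235),P(178,256),P(596,214)],.085,c)*1000;print('collar',q[0],'slot',q[1:],q[1:].mean(0),np.degrees(np.arctan2(*(q[2]-q[1])[::-1])))
print('tip',plane('w',[P(386,283)],.099,c)*1000)
delta(.5735,-.2697,.25,109.7)
E
python3 -m jog '[[-0.0235,-0.0345,0,0,0,0,0.087],[-0.0235,-0.0345,0,0,0,0,0.087],[-0.0235,-0.0345,0,0,0,0,0.087],[-0.0235,-0.0345,0,0,0,0,0.087],[-0.0235,-0.0345,0,0,0,0,0.087],[-0.0235,-0.0345,0,0,0,0,0.087],[-0.0235,-0.0345,0,0,0,0,0.087],[-0.0235,-0.0345,0,0,0,0,0.087],[-0.0235,-0.0345,0,0,0,0,0.087],[-0.0235,-0.0345,0,0,0,0,0.087],[-0.0235,-0.0345,0,0,0,0,0.087],[-0.0235,-0.0345,0,0,0,0,0.087]]' >/dev/null
python3 -m jog '[[0,0,0,0,0,-0.1075,0.087],[0,0,0,0,0,-0.1075,0.087],[0,0,0,0,0,-0.1075,0.087],[0,0,0,0,0,-0.1075,0.087],[0,0,0,0,0,-0.1075,0.087],[0,0,0,0,0,-0.1075,0.087],[0,0,0,0,0,-0.1075,0.087],[0,0,0,0,0,0,0.087],[0,0,0,0,0,0,0.087],[0,0,0,0,0,0,0.087]]' >/dev/null
python3 - <<'E'
from h import *
delta(.5735,-.2697,.25,109.7)
c=env.get_calibration('wrist');np.save('w2c.npy',c,allow_pickle=True);cv2.imwrite('pics/w2.png',env.read_camera('wrist'))
E
```

```text
collar [548.23796366 191.02882725] slot [[540.65040463 166.4383168 ]
 [555.90380361 215.72392141]] [548.27710412 191.08111911] 72.80322954436043
tip [[548.27116237 191.18435243]]
t 1.32 pos [0.4799 0.2257 0.2771] rot [-1.7999e+02 -6.0000e-02  1.5669e+02] F [-0.1  0.3  0.2] q7 39.2
tool shift [-0.282  -0.4179  0.0268] norm 0.505 ydir 66.69 world turn 43.01 tool z turn rad -0.7506
tooltip z [-1.1e-03  3.0e-04 -1.0e+00]
t 3.15 pos [ 0.5753 -0.2655  0.2772] rot [ 1.7996e+02 -1.0000e-02 -1.6035e+02] F [0.3 0.2 0.2] q7 138.6
tool shift [ 0.0031 -0.0034  0.0272] norm 0.028 ydir 109.65 world turn 0.05 tool z turn rad -0.001
tooltip z [-5.e-04  6.e-04 -1.e+00]
```

View pics/w2.png

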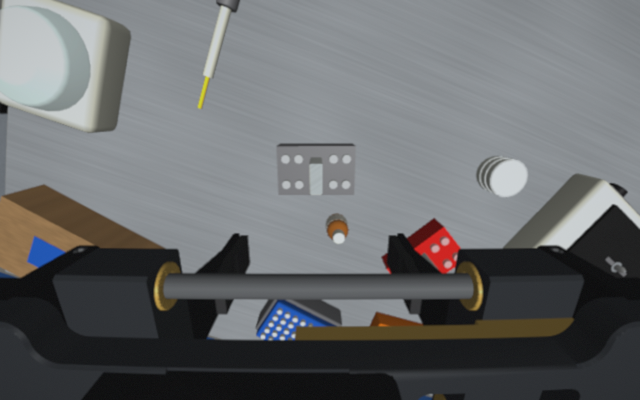

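The wrist view shows the block square to the tool: slab top about cols 277–355, rows 146–195, and bar top about cols 309–324, rows 164–195. The bottle at (337,230) stays clear. Next I'll measure the block here too.

Run:
```python
from h import *
c=np.load('w2c.npy',allow_pickle=True).item();im=cv2.imread('pics/w2.png').astype(int)
sat=im.max(2)-im.min(2)
m=win((im.max(2)>120)&(im[...,0]-im[...,2]>3),303,331,150,200)
k=big(m);print('bar',k.min(0),k.max(0),rect(plane('w',k,.095,c)))
print(im[180,270:362].mean(1).round().astype(int));print(im[135:205,300].mean(1).round().astype(int))
print(im[140:205,316].mean(1).round().astype(int));print(im[185,300:332].mean(1).round().astype(int))
```

```text
bar [303 163] [330 199] (array([ 574.4, -266.9]), array([45.5, 34. ]), 19.6)
[150 150 151 150 151 151 149 142 130 125 124 124 123 123 125 128 129 127
 122 120 122 125 126 126 125 125 125 128 133 134 129 125 124 126 127 127
 128 127 132 150 170 178 177 176 175 174 174 173 173 175 177 176 155 133
 128 128 129 128 128 124 123 126 134 139 135 129 127 127 128 129 129 126
 122 119 125 135 141 135 129 127 129 128 129 131 139 147 150 150 150 150
 150 149]
[150 147 148 148 148 148 149 142 106  67  72 114 129 130 129 129 129 130
 127 129 156 180 189 189 189 189 189 181 154 133 128 128 128 127 128 128
 128 128 128 127 127 127 128 126 120 129 169 187 190 189 189 189 186 167
 137 125 125 125 124 129 145 150 150 149 149 150 152 151 150 149]
[152 151 142 105  66  74 116 130 132 131 131 131 131 131 132 131 127 111
  99  96  97  96 100 124 163 177 179 179 176 175 176 178 179 178 177 178
 179 178 176 175 174 173 175 177 179 180 177 176 177 178 178 179 180 180
 175 156 149 148 147 148 150 149 149 148 148]
[189 189 182 156 131 125 127 126 128 142 161 172 175 177 179 179 180 178
 177 176 177 175 154 132 126 128 127 125 131 163 186 190]
```

Run:
```python
from h import *
c=np.load('w2c.npy',allow_pickle=True).item()
s=plane('w',[(277.7,145.8),(354.3,145.8),(354.3,194.5),(277.7,194.5)],.04,c)*1000;print(s.mean(0),rect(s/1000))
s=plane('w',[(309.4,163.2),(322.4,163.2),(322.4,194.8),(309.4,194.8)],.095,c)*1000;print(s.mean(0),rect(s/1000))
delta(.573,-.268,.06,109.7)
```

```text
[ 572.23104658 -268.64606266] (array([ 572.3, -268.7]), array([111.3,  70. ]), -70.4)
[ 572.18385045 -268.44730123] (array([ 572.2, -268.5]), array([39.8, 16.3]), 19.6)
t 3.2 pos [ 0.5752 -0.2658  0.2773] rot [ 1.7997e+02 -1.0000e-02 -1.6035e+02] F [-0.1  0.8  1.2] q7 138.6
tool shift [ 0.0028 -0.0014  0.2173] norm 0.217 ydir 109.65 world turn 0.05 tool z turn rad -0.0009
tooltip z [-3.e-04  4.e-04 -1.e+00]
```

```bash
python3 -m jog '[[0.003,-0.001,0.03,0,0,0,0.087],[0,0,0.03,0,0,0,0.087],[0,0,0.03,0,0,0,0.087],[0,0,0.03,0,0,0,0.087],[0,0,0.03,0,0,0,0.087],[0,0,0.03,0,0,0,0.087],[0,0,0.02,0,0,0,0.087],[0,0,0.017,0,0,0,0.087],[0,0,0,0,0,0,0.087],[0,0,0,0,0,0,0.087]]'
python3 - <<'E'
from h import *
delta(.5725,-.2685,.058,109.7)
E
```

```text
time_s: 4.03
tool_pos: [0.5719, -0.2682, 0.0599]
tool_rot: [179.9, -0.1, -160.3]
force: [-0.3, -0.0, 0.4]
grip_width: 0.0874
grasp_force: 0.0
t 4.03 pos [ 0.5719 -0.2682  0.0599] rot [ 1.7994e+02 -9.0000e-02 -1.6035e+02] F [-0.3 -0.   0.4] q7 142.6
tool shift [-0.0005 -0.0005  0.0019] norm 0.002 ydir 109.65 world turn 0.05 tool z turn rad -0.0008
tooltip z [-1.9e-03  5.0e-04 -1.0e+00]
```

Now I'll close on the bar and lift.

```bash
python3 -m jog '[[0,0,0.002,0,0,0,0.05],[0,0,0,0,0,0,0.03],[0,0,0,0,0,0,0.02],[0,0,0,0,0,0,0.01],[0,0,0,0,0,0,0.01],[0,0,0,0,0,0,0.0],[0,0,0,0,0,0,0],[0,0,0,0,0,0,0],[0,0,0,0,0,0,0],[0,0,0,0,0,0,0],[0,0,0,0,0,0,0],[0,0,0,0,0,0,0]]' 50
python3 -m jog '[[0,0,-0.01,0,0,0,0],[0,0,-0.02,0,0,0,0],[0,0,-0.03,0,0,0,0],[0,0,-0.03,0,0,0,0],[0,0,-0.03,0,0,0,0],[0,0,-0.03,0,0,0,0],[0,0,-0.02,0,0,0,0],[0,0,-0.01,0,0,0,0],[0,0,0,0,0,0,0],[0,0,0,0,0,0,0],[0,0,0,0,0,0,0],[0,0,0,0,0,0,0]]'
python3 - <<'E'
from h import *
delta(.548,.19,.238,73)
c=env.get_calibration('wrist');np.save('w3c.npy',c,allow_pickle=True);cv2.imwrite('pics/w3.png',env.read_camera('wrist'))
E
```

```text
time_s: 5.03
tool_pos: [0.5725, -0.2689, 0.0586]
tool_rot: [-180.0, 0.0, -160.3]
force: [1.3, -2.1, -2.3]
grip_width: 0.0158
grasp_force: 50.0
time_s: 6.03
tool_pos: [0.5714, -0.268, 0.2363]
tool_rot: [179.9, -0.2, -160.3]
force: [0.3, -0.0, -2.2]
grip_width: 0.0157
grasp_force: 50.0
t 6.03 pos [ 0.5714 -0.268   0.2363] rot [ 1.7986e+02 -1.7000e-01 -1.6030e+02] F [ 0.3 -0.  -2.2] q7 139.3
tool shift [-0.1323  0.4391 -0.001 ] norm 0.459 ydir 109.7 world turn -36.7 tool z turn rad 0.6405
tooltip z [-0.0036  0.0013 -1.    ]
```

View pics/w3.png

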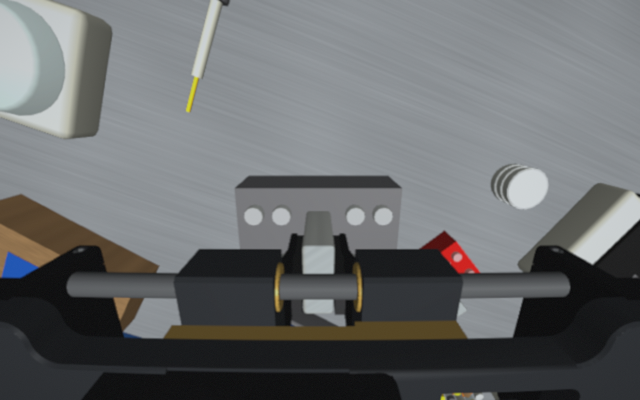

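The block is held level; the slab's far edge is at row about 188, cols 236–401. Now I'll carry it over to the mixer.

```bash
python3 -m jog '[[-0.005,0.0165,0,0,0,0,0],[-0.010,0.033,0,0,0,0,0],[-0.0117,0.039,0,0,0,0,0],[-0.0117,0.039,0,0,0,0,0],[-0.0117,0.039,0,0,0,0,0],[-0.0117,0.039,0,0,0,0,0],[-0.0117,0.039,0,0,0,0,0],[-0.0117,0.039,0,0,0,0,0],[-0.0117,0.039,0,0,0,0,0],[-0.0117,0.039,0,0,0,0,0],[-0.0117,0.039,0,0,0,0,0],[-0.0117,0.039,0,0,0,0,0]]' >/dev/null
python3 -m jog '[[0,0,0,0,0,0.05,0],[0,0,0,0,0,0.1,0],[0,0,0,0,0,0.1,0],[0,0,0,0,0,0.1,0],[0,0,0,0,0,0.1,0],[0,0,0,0,0,0.1,0],[0,0,0,0,0,0.09,0],[0,0,0,0,0,0,0],[0,0,0,0,0,0,0],[0,0,0,0,0,0,0],[0,0,0,0,0,0,0],[0,0,0,0,0,0,0]]'
python3 - <<'E'
from h import *
delta(.5485,.1905,.18,73)
c=np.load('w3c.npy',allow_pickle=True).item()
p=plane('w',[(319,188.5)],.218,c)[0];print('far edge dist from TCP',np.linalg.norm(p-[.5714,-.268]))
E
```

```text
time_s: 8.08
tool_pos: [0.5485, 0.1896, 0.2384]
tool_rot: [-180.0, -0.0, 163.1]
force: [-0.2, -0.2, -3.0]
grip_width: 0.016
grasp_force: 50.0
t 8.08 pos [0.5485 0.1896 0.2384] rot [-1.8000e+02 -1.0000e-02  1.6308e+02] F [-0.2 -0.2 -3. ] q7 53.7
tool shift [0.0003 0.0009 0.0584] norm 0.058 ydir 73.08 world turn -0.08 tool z turn rad 0.0014
tooltip z [-2.e-04 -0.e+00 -1.e+00]
far edge dist from TCP 0.03456089813075433
```

```bash
python3 -m jog '[[0,0,0.01,0,0,0,0],[0,0,0.02,0,0,0,0],[0,0,0.02,0,0,0,0],[0,0,0.015,0,0,0,0],[0,0,0.008,0,0,0,0],[0,0,0,0,0,0,0],[0,0,0,0,0,0,0],[0,0,0,0,0,0,0]]'
python3 -m jog '[[0,0,0.003,0,0,0,0],[0,0,0.003,0,0,0,0],[0,0,0.003,0,0,0,0],[0,0,0.003,0,0,0,0],[0,0,0,0,0,0,0],[0,0,0,0,0,0,0]]'
```

```text
time_s: 8.75
tool_pos: [0.5493, 0.1899, 0.1666]
tool_rot: [179.9, 0.1, 163.0]
force: [-0.3, -1.4, -2.4]
grip_width: 0.016
grasp_force: 50.0
time_s: 9.25
tool_pos: [0.5483, 0.1895, 0.1533]
tool_rot: [-180.0, -0.0, 163.0]
force: [0.5, -0.2, -3.1]
grip_width: 0.0163
grasp_force: 50.0
```

The bore has passed the tip with no contact force, so I'll continue down to seat the block.

```bash
python3 -m jog '[[0,0,0.0025,0,0,0,0],[0,0,0.0025,0,0,0,0],[0,0,0.0025,0,0,0,0],[0,0,0.0025,0,0,0,0],[0,0,0.001,0,0,0,0],[0,0,0,0,0,0,0],[0,0,0,0,0,0,0],[0,0,0,0,0,0,0],[0,0,0,0,0,0,0]]'
```

```text
time_s: 10.0
tool_pos: [0.5485, 0.1896, 0.143]
tool_rot: [180.0, 0.0, 163.0]
force: [-3.1, -1.2, 3.5]
grip_width: 0.0157
grasp_force: 50.0
```

Contact came at seat height (z 0.143). Pressing the deck down.

```bash
python3 -m jog '[[0,0,0.002,0,0,0,0],[0,0,0.002,0,0,0,0],[0,0,0.002,0,0,0,0],[0,0,0.002,0,0,0,0],[0,0,0.002,0,0,0,0],[0,0,0,0,0,0,0],[0,0,0,0,0,0,0],[0,0,0,0,0,0,0],[0,0,0,0,0,0,0]]' 60
```

```text
time_s: 10.75
tool_pos: [0.5486, 0.1896, 0.1339]
tool_rot: [180.0, 0.0, 163.0]
force: [-5.6, -2.5, 10.5]
grip_width: 0.0155
grasp_force: 60.0
```

```bash
python3 -m jog '[[0.001,0,0.001,0,0,0,0],[0,0,0.001,0,0,0,0],[0,0,0.0005,0,0,0,0],[0,0,0,0,0,0,0],[0,0,0,0,0,0,0],[0,0,0,0,0,0,0],[0,0,0,0,0,0,0]]'
python3 - <<'E'
from h import *
delta(.5485,.19,.1335,73)
a=env.read_camera('scene')[110:240,280:470];t=env.read_camera('top')[140:270,160:350]
cv2.imwrite('pics/end.png',cv2.resize(np.hstack([a,t]),None,fx=2.1,fy=2.1,interpolation=cv2.INTER_CUBIC))
E
```

```text
time_s: 11.33
tool_pos: [0.5486, 0.1896, 0.1334]
tool_rot: [179.9, 0.1, 163.0]
force: [-7.0, -3.3, 19.4]
grip_width: 0.0154
grasp_force: 60.0
t 11.33 pos [0.5486 0.1896 0.1334] rot [1.799e+02 1.100e-01 1.630e+02] F [-7.  -3.3 19.4] q7 54.7
tool shift [ 0.0002  0.0003 -0.0001] norm 0.0 ydir 73.0 world turn 0.0 tool z turn rad -0.0
tooltip z [ 0.0024  0.001  -1.    ]
```

View pics/end.png

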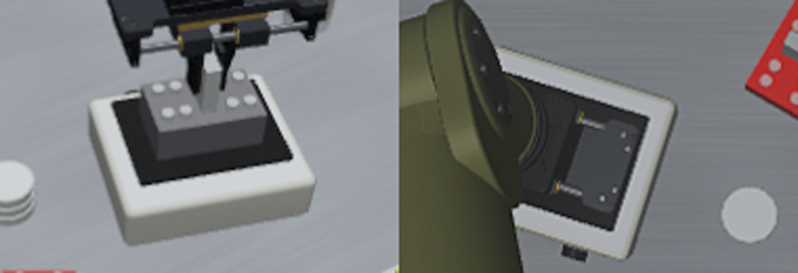

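The picture shows the block flat and square on the deck, with the dishes untouched. The force rises steeply at 10 mm of travel, so the deck is on its stop. Handing in.

```bash
python3 -c "
from cell import env
print(env.sign_off())"
```

```text
the job is handed in; nothing more can be done
None
```

I handed the job in at about 11.4 s: the block sits flat and square on the pin, the deck is pressed down about 10 mm onto its stop, and the gripper is still holding it at 60 N; the verdict was not reported.

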